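# Feel along the scroll wire of a salver

### The arm

A 6-joint arm with a two-finger parallel gripper is mounted at the origin on the work surface. World frame = base frame: x ahead of the robot, y to its left, z up, the work surface at z = 0. Lengths are in mm, angles in rad, forces in N, time in s.
With the tool pointing down it reaches from about 400 to 925 mm from the base axis. Payload 3.4 kg.
Tool frame: the origin (TCP) lies on the centre line of the jaws, within the pads' length; the fingertips stand ahead of it and the grasp point (between the pads) lies 11 mm behind it (ctrl.tip_reach is the z of the fingertips in the tool frame, in mm); z points along the fingers, y is the line along which they close (so a half turn about z gives the same grasp; the last joint's range is limited). The gripper opens to 85 mm and grips with 20 to 120 N. Pads are 22 mm wide; open, the fingers measure 114 mm over their backs; the gripper's body (76 mm by 85 mm) begins 54 mm behind the grasp point. The pads swing forward as they close: fully open they stand 13 mm farther back than shut.
Start: joints at [-1.288, 0.307, 1.506, -0, 1.328, -0.073], TCP at [200.811, -538.801, 239.305] pointing down, gripper open.
Joint ranges: [-3.12, 3.12], [-1.05, 2.28], [0.14, 2.33], [-1.42, 4.57], [0.1, 2.73], [-2.68, 2.68]. Speed limits (rad/s): [2.57, 2.57, 3.14, 3.14, 3.14, 3.14].

### API

Orientations are given as a unit quaternion [x, y, z, w].
In Python, from cell import read_state, optics, workorder, models, ctrl gives the robot as it stands.
- The arm moves only by the tool send_rows, never from a script. Its argument "moves" is a list of rows, each an object of numbers: "grip": the finger opening in mm, from 0 to 85.4; "x", "y", "z": the shift along the tool's x, y, z in units of 400 mm (1.0 is 400 mm); "turn": the turn about the tool's z in units of pi rad (1.0 is pi rad). A call has 1 to 8 rows; each row is the pose to reach, as a shift and turn from the pose commanded when the call began, along the tool's axes at that moment, turning the shorter way round; what a row does not reach only later rows make up. A row lasts 1/12 s, in which the tool goes at most 41.7 mm and 7.16 degrees, less where a joint would pass 70% of its speed; a pose out of reach is approached as far as the arm can. A call with a number of a shift or a turn outside -1 to 1 is refused whole. A call with a gripper value outside its range is refused whole. The fingers move at their own pace and stop on an object; "newtons" is the grip in N (left out, the last holds). Time passes only in rows, so rows that repeat a pose let the fingers close. It gives the time, the measured TCP pose, the force, the opening and the grip force at its end, in the units of the state.
- read_state(): the state, without advancing time (a new reading comes with each control period).
- optics.get_image(name): name is "scene" or "top"; returns a dict with "pixels" (480x640x3 uint8, red, green, blue), "range_z" (480x640 float32, mm along the optical axis (not along the pixel's ray), 0 where there is no reading), "vfov" (degrees; the focal length in pixels is half the picture's height over the tangent of half this angle, whatever the lens; pixels are square), "cx", "cy" (the principal point, pixels), "view" (4x4, takes a point from world to camera coordinates). Camera axes: x right, y down, z forward; pixel columns grow to the right and rows downward; lengths in mm; the calibration is good to about 2 mm. A picture is of the moment at which its call begins.
- workorder.hand_in(): hands the job in; it is judged then, once.
Trained networks look in the newest picture that a camera, given by its name, has taken for a name from the list of things; names that differ only in an ending like _2 or _b are one class to them, and where a whole thing is asked for, a point or a joint stands for the part that bears it (a point fixed in the world has none). Each returns a list of dicts, best first, with "conf" (0 to 1); they miss things now and then, are a little off and sometimes report something else, mostly with a low value. They report only what shows in the picture. A call takes as long as a camera call. They do not tell look-alikes from the thing itself.
- models.recognise(camera, name): "uv" ([column, row] in pixels, amid what is visible of it).
- models.spot_point(camera, name): "uv" ([column, row] in pixels: a listed point, or the origin of a listed thing).
The state is a dict: "clock": time; "joint_pos": joint angles; "qd": joint speeds; "joint_efforts": joint torques, N m; "tool_pos": TCP position; "orientation": TCP orientation; "ft_force": force on the tool from outside, world axes, zero at the start; "torque": the same for the moment, N m; "grip_width": finger opening in mm; "grip_force": force on a finger pad.
Only numpy, scipy, OpenCV 4.12 (cv2) and the standard library are available. Lean on these libraries where they do the work, as an engineer would, in place of code of your own. Each camera call takes 0.05 s, during which the arm holds its last target. There are 200 camera calls.

### The job

Feel the scroll wire on the salver for burrs: with the gripper closed and pointing down, rest the fingertips lightly on the round boss at the wire's start and follow the curve of the wire with them, touching it all the way, to its plain far end. Keep the touch light so that the sprung stand never sinks far, keep to the wire, and leave the other things on the bench alone. Finish holding: the program ends with the fingertips still resting lightly on the wire's far end.

Things in the scene. Friction and masses are not known exactly. Their poses are not given: they have to be found in the camera images.
- stand: engraver's work stand fixed to the bench: dark steel foot 150 mm across with a short sleeve, carrying the salver. Origin under its middle on the bench, z up. It can stand at any yaw; the wire runs along its x axis, boss at -x.
- scroll: raised brass wire soldered on the salver: an S-curve, y = 25 mm x sin(360 deg x / 170 mm) for x = -85 to +85 mm, 6 mm wide, its rounded top 6 mm above the plate. It starts at a flat round boss 22 mm across, equally high, at x = -85 mm; the other end is plain. Origin on the plate at the salver's middle, z up. At rest the wire's top is 85 mm above the bench.
- salver (a joint): how far the salver (plain silver plate 230 mm across, 3 mm rim) is pressed down on its sprung stand, m: 0 at rest, growing as it sinks straight down, hard stop at 0.020. It starts to sink at about 1.8 N, takes 0.3 N more for each mm, and rises again by itself; past 0.014 (about 6 N) is too hard.
- p0 (a point): point on top of the wire at the middle of the round boss, the start of the scroll; neighbouring points are 29 mm apart along the curve.
- p1 (a point): point on top of the wire 1 of 7 equal steps along it from the boss; neighbouring points are 29 mm apart along the curve.
- p2 (a point): point on top of the wire 2 of 7 equal steps along it from the boss; neighbouring points are 29 mm apart along the curve.
- p3 (a point): point on top of the wire 3 of 7 equal steps along it from the boss; neighbouring points are 29 mm apart along the curve.
- p4 (a point): point on top of the wire 4 of 7 equal steps along it from the boss; neighbouring points are 29 mm apart along the curve.
- p5 (a point): point on top of the wire 5 of 7 equal steps along it from the boss; neighbouring points are 29 mm apart along the curve.
- p6 (a point): point on top of the wire 6 of 7 equal steps along it from the boss; neighbouring points are 29 mm apart along the curve.
- p7 (a point): point on top of the wire at the plain far end of the wire, where the trace stops; neighbouring points are 29 mm apart along the curve.
- goblet: small closed silver goblet, 105 mm high, 60 mm across, standing loose on the bench beside the stand. Origin under its foot. Leave alone.
- loupe: black eye loupe, 42 mm across, 35 mm high, standing loose on the bench beside the stand. Origin under its middle. Leave alone.
- graver: loose graver lying on the bench at the robot's right of the stand: wooden mushroom handle 30 mm thick and steel shank, 118 mm long. Origin under its middle, long axis its x. Leave alone.
- stone: grey sharpening stone 100 x 40 x 22 mm lying loose on the bench at the robot's left of the stand. Origin under its middle. Leave alone.
Things that resemble listed ones, but are neither listed nor needed, are in the scene too. What is shaped like the stand but orange or red is not meant.

How it is judged (in metres and radians):
On the way, in this order (a step that is already met when the one before it is completed fails the run):
1. fingertips touch the wire at the middle of the round boss, the start of the scroll (contact force between the fingers and scroll above 0.2 N and horizontal distance between the grasp point and p0 below 0.012 m), for 0.05 s.
2. fingertips touch the wire 1 of 7 equal steps along it from the boss (contact force between the fingers and scroll above 0.2 N and horizontal distance between the grasp point and p1 below 0.012 m), for 0.05 s.
3. fingertips touch the wire 2 of 7 equal steps along it from the boss (contact force between the fingers and scroll above 0.2 N and horizontal distance between the grasp point and p2 below 0.012 m), for 0.05 s.
4. fingertips touch the wire 3 of 7 equal steps along it from the boss (contact force between the fingers and scroll above 0.2 N and horizontal distance between the grasp point and p3 below 0.012 m), for 0.05 s.
5. fingertips touch the wire 4 of 7 equal steps along it from the boss (contact force between the fingers and scroll above 0.2 N and horizontal distance between the grasp point and p4 below 0.012 m), for 0.05 s.
6. fingertips touch the wire 5 of 7 equal steps along it from the boss (contact force between the fingers and scroll above 0.2 N and horizontal distance between the grasp point and p5 below 0.012 m), for 0.05 s.
7. fingertips touch the wire 6 of 7 equal steps along it from the boss (contact force between the fingers and scroll above 0.2 N and horizontal distance between the grasp point and p6 below 0.012 m), for 0.05 s.
8. fingertips touch the wire at the plain far end of the wire, where the trace stops (contact force between the fingers and scroll above 0.2 N and horizontal distance between the grasp point and p7 below 0.012 m), for 0.05 s.
At the end, for the whole second after the job is handed in: the fingertips still touch the wire (over 0.2 N) within 12 mm of its plain far end, the salver is pressed down less than 14 mm, and the goblet, loupe, graver and stone are within 10 mm of where they began (all of step 8 and value of joint salver below 0.014 m and distance of each of goblet, loupe, graver, stone from where it was at the start of the episode below 0.01 m); the arm keeps its last pose, push and grip.
It fails at once if the salver is pressed too hard (sunk more than 14 mm on its spring) (value of joint salver above 0.014 m).
It fails at once if the stand, salver or wire is touched with the fingers' centre away from the wire (more than 22 mm from every one of p0 to p7) (contact force between the fingers and stand above 0.5 N and not (horizontal distance between the grasp point and p0 below 0.022 m or horizontal distance between the grasp point and p1 below 0.022 m or horizontal distance between the grasp point and p2 below 0.022 m or horizontal distance between the grasp point and p3 below 0.022 m or horizontal distance between the grasp point and p4 below 0.022 m or horizontal distance between the grasp point and p5 below 0.022 m or horizontal distance between the grasp point and p6 below 0.022 m or horizontal distance between the grasp point and p7 below 0.022 m)).
It fails at once if the goblet, loupe, graver or stone is moved or lifted (by more than 10 mm) (distance of any of goblet, loupe, graver, stone from where it was at the start of the episode above 0.01 m).
It also fails if it takes over 48 s, if anything falls off the work surface, if the arm or the gripper's body presses on something with over 40 N, if the wrist force passes 120 N, or if a joint passes its speed limit or range.

## Working session

There is one attempt and no reset: what is moved stays moved. The work goes in short steps, Python scripts to look and compute and a tool call to move; the robot and the scene stay as the last step left them, time stands still between calls to the robot, and variables do not carry over. Pictures are saved under pics/ and viewed, at most 10 in all, crops included, and the job is handed in when it is done.

Besides the shell and the picture viewer there is one more tool, called after ">>>" as name([rows], argument=value, ...), one row to a line, values as JSON. send_rows: Moves the arm, as the interface text tells. Its arguments: {"type":"object","properties":{"moves":{"type":"array"},"newtons":{"type":"number"}},"required":["moves"]}

```bash
mkdir -p pics; cat > h.py <<'E'
import numpy as np, cv2
from cell import read_state, optics, workorder, models, ctrl
def cam(im):
    f=240/np.tan(np.radians(im["vfov"])/2); return f,im["cx"],im["cy"],np.linalg.inv(im["view"])
def world(im,uv,z=None):
    f,cx,cy,T=cam(im); u,v=uv
    d=np.array([(u-cx)/f,(v-cy)/f,1.])
    if z is None: s=im["range_z"][int(round(v)),int(round(u))]
    else: s=(z-T[2,3])/(T[:3,:3]@d)[2]
    return T[:3,:3]@(d*s)+T[:3,3]
def pix(im,p):
    f,cx,cy,_=cam(im); c=im["view"]@np.append(p,1); return np.array([f*c[0]/c[2]+cx,f*c[1]/c[2]+cy])
E
python3 - <<'E'
from h import *
print(read_state(), ctrl.tip_reach)
for c in("scene","top"):
    im=optics.get_image(c); cv2.imwrite(f"pics/{c}.png",im["pixels"][:,:,::-1]); print(c,im["vfov"],im["cx"],im["cy"],np.linalg.inv(im["view"])[:3,3].round())
    for n in "stand scroll goblet loupe graver stone p0 p7".split():
        for m in("recognise","spot_point"):
            for r in getattr(models,m)(c,n)[:3]:
                print(c,n,m,np.round(r["uv"]),round(r["conf"],2),world(im,r["uv"],85 if n[0]=='p' else None).round())
E
```

```text
{'clock': 0.0, 'joint_pos': array([-1.28747766e+00,  3.07556945e-01,  1.50766376e+00, -5.05407242e-05,
        1.32838332e+00, -7.34978480e-02]), 'qd': array([ 0.00018788,  0.00042707, -0.0006431 ,  0.00012735, -0.00078169,
        0.001396  ]), 'joint_efforts': array([ 2.55148931e-03, -4.57549775e+01, -2.51917398e+01,  2.08307060e-04,
        1.31949745e-02,  1.25300653e-05]), 'tool_pos': array([ 200.6164159 , -538.14966782,  238.39384088]), 'orientation': array([ 9.84125837e-01,  1.77469225e-01, -1.29703936e-04, -9.97587456e-04]), 'ft_force': array([-0.47723089,  0.04054964, -0.10578644]), 'torque': array([ 0.03397626,  0.0377095 , -0.04011222]), 'grip_force': 0.0, 'grip_width': 85.10180792318204} 8.0
scene 49.49758894208673 328.5325273285225 238.13809917137885 [1060. -532.  839.]
scene stand recognise [189. 247.] 0.88 [ 276. -226.   78.]
scene stand recognise [373. 174.] 0.77 [344. 253.  80.]
scene stand recognise [343. 289.] 0.76 [576. -61.  81.]
scene stand spot_point [344. 308.] 0.93 [610. -90.  79.]
scene stand spot_point [371. 191.] 0.87 [390. 199.  80.]
scene stand spot_poin
[... 3262 characters left out ...]
 -38.  82.]
top stone spot_point [187. 151.] 0.76 [671. 275.  24.]
top p0 recognise [173. 310.] 0.9 [341. 276.  85.]
top p0 recognise [336. 185.] 0.83 [590. -37.  85.]
top p0 recognise [429. 343.] 0.58 [ 281. -221.   85.]
top p0 spot_point [171. 300.] 0.95 [361. 280.  85.]
top p0 spot_point [428. 328.] 0.93 [ 310. -220.   85.]
top p0 spot_point [438. 321.] 0.92 [ 324. -239.   85.]
top p7 recognise [173. 310.] 0.9 [341. 276.  85.]
top p7 recognise [336. 185.] 0.83 [590. -37.  85.]
top p7 recognise [429. 343.] 0.58 [ 281. -221.   85.]
top p7 spot_point [171. 300.] 0.95 [361. 280.  85.]
top p7 spot_point [428. 328.] 0.93 [ 310. -220.   85.]
top p7 spot_point [438. 321.] 0.92 [ 324. -239.   85.]
```

View pics/top.png

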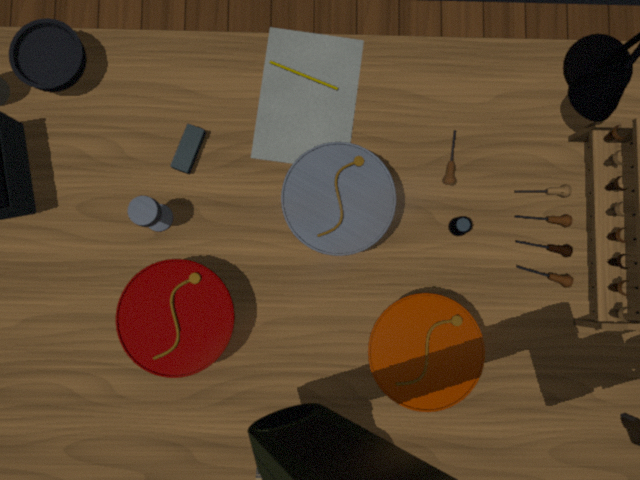

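View pics/scene.png

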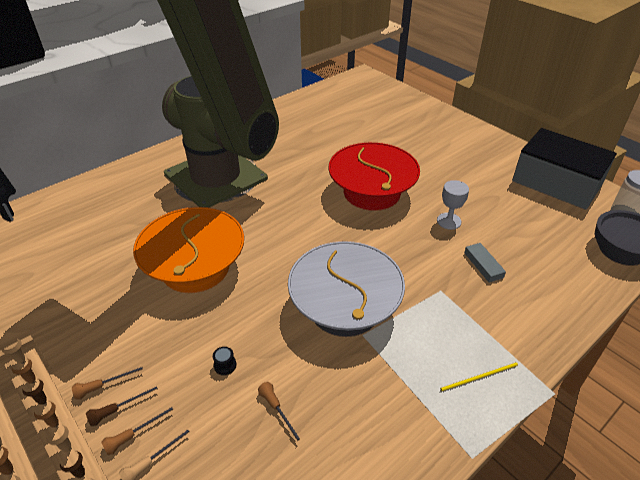

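```bash
python3 -c "
import cv2;im=cv2.imread('pics/top.png');cv2.imwrite('pics/c.png',cv2.resize(im[110:270,250:420],None,fx=3.5,fy=3.5,interpolation=cv2.INTER_CUBIC))"
```

```text
(no output)
```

View pics/c.png

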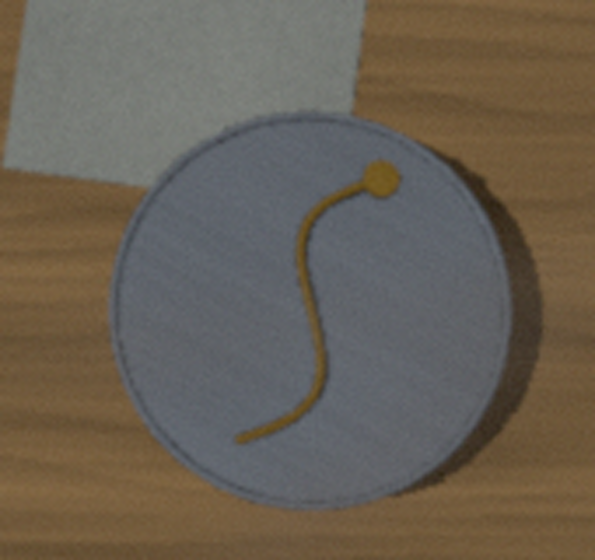

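The red stand (176,317) and the orange stand (427,350) are look-alikes. The silver salver at (338,198) matches the description. In the crop its boss is at about (359,161) and the plain end at about (319,236). Next I fit the curve to it.

```bash
cat >> h.py <<'E'
from scipy.optimize import least_squares
from scipy.spatial import cKDTree
x=np.linspace(-85,85,2001); y=25*np.sin(2*np.pi*x/170); S=np.r_[0,np.cumsum(np.hypot(np.diff(x),np.diff(y)))]
def place(q,P): c,s=np.cos(q[2]),np.sin(q[2]); return P@np.array([[c,s],[-s,c]])+q[:2]
def at(n):
    s=np.linspace(0,S[-1],n); return np.c_[np.interp(s,S,x),np.interp(s,S,y)]
E
python3 - <<'E'
from h import *
W=[]
for c in("top","scene"):
    im=optics.get_image(c); hsv=cv2.cvtColor(im["pixels"],cv2.COLOR_RGB2HSV)
    o=pix(im,[572,-38,80]); vv,uu=np.mgrid[:480,:640]
    m=(hsv[...,1]>110)&(hsv[...,0]>10)&(hsv[...,0]<32)&(np.hypot(uu-o[0],vv-o[1])<(48 if c=="top" else 42))
    n,l,st,_=cv2.connectedComponentsWithStats(m.astype(np.uint8),connectivity=8)
    k=1+st[1:,4].argmax(); p=np.argwhere(l==k)[:,::-1]
    w=np.array([world(im,a,84)[:2] for a in p]); 
    print(c,st[k], 'range z', np.median([world(im,a)[2] for a in p]).round(1))
    C=at(400)
    boss=np.c_[-85+0*C[:60,0],0*C[:60,0]]
    def res(q):
        t=cKDTree(place(q,C)); d=t.query(w)[0]; b=np.hypot(*(w-place(q,np.array([[-85,0]]))).T)
        fit=np.minimum(d,np.maximum(b-8,0)); back=cKDTree(w).query(place(q,C[::10]))[0]
        return np.r_[fit,back*2]
    p0=np.array([654,-82]);p7=np.array([487,0]); mid=(p0+p7)/2
    yaw=np.arctan2(*(p7-p0)[::-1])
    r=least_squares(res,[*mid,yaw],loss="soft_l1",x_scale=[1,1,.01],diff_step=1e-4); print(c,r.x.round(3),np.sqrt(np.mean(res(r.x)**2)).round(2)); W.append(r.x)
    print(place(r.x,at(8)).round(1).tolist())
E
```

```text
top [318 156  46  80 263] range z 84.7
top [565.505 -42.697   2.651] 1.13
[[640.5, -82.7], [629.5, -56.1], [608.1, -38.1], [579.5, -39.2], [551.5, -46.2], [522.9, -47.3], [501.5, -29.3], [490.5, -2.7]]
scene [327 250  40  69 315] range z 85.2
scene [565.386 -43.91    2.659] 1.71
[[640.7, -83.4], [629.5, -56.8], [607.9, -39.0], [579.4, -40.3], [551.4, -47.5], [522.9, -48.9], [501.3, -31.0], [490.1, -4.4]]
```

>>> send_rows([
  {"grip": 0},
  {"grip": 0},
  {"grip": 0},
  {"grip": 0},
  {"grip": 0},
  {"grip": 0},
  {"grip": 0},
  {"grip": 0},
], newtons=20)

```text
invalid input at $.moves[0]: expected keys grip, x, y, z, turn
```

>>> send_rows([
  {"grip": 0,"x": 0,"y": 0,"z": 0,"turn": 0},
  {"grip": 0,"x": 0,"y": 0,"z": 0,"turn": 0},
  {"grip": 0,"x": 0,"y": 0,"z": 0,"turn": 0},
  {"grip": 0,"x": 0,"y": 0,"z": 0,"turn": 0},
  {"grip": 0,"x": 0,"y": 0,"z": 0,"turn": 0},
  {"grip": 0,"x": 0,"y": 0,"z": 0,"turn": 0},
  {"grip": 0,"x": 0,"y": 0,"z": 0,"turn": 0},
  {"grip": 0,"x": 0,"y": 0,"z": 0,"turn": 0},
], newtons=20)

```text
clock: 2.47
tool_pos: [200.8, -538.8, 239.3]
orientation: [0.984, 0.177, -0.0, 0.0]
ft_force: [-0.7, -0.4, 0.1]
grip_width: 0.1
grip_force: 0.0
```

```bash
cat >> h.py <<'E'
from scipy.spatial.transform import Rotation as R
Q=[565.4,-43.3,2.655]
def shift(tgt,frm):
    return (R.from_quat(read_state()["orientation"]).inv().apply(np.array(tgt)-frm)/400).round(4)
E
python3 - <<'E'
from h import *
s=read_state(); print(s["grip_width"],s["tool_pos"],s["ft_force"],ctrl.tip_reach)
p=place(Q,at(8)); print(shift([*p[0],180],[200.811,-538.801,239.305]))
E
```

```text
0.1013510262913763 [ 200.80425361 -538.80847515  239.30500475] [-0.68791471 -0.42822523  0.07633291] 8.0
[ 1.428  -0.6836  0.1482]
```

>>> send_rows([
  {"grip": 0,"x": 0.714,"y": -0.342,"z": 0,"turn": 0},
  {"grip": 0,"x": 0.714,"y": -0.342,"z": 0,"turn": 0},
  {"grip": 0,"x": 0.714,"y": -0.342,"z": 0,"turn": 0},
  {"grip": 0,"x": 0.714,"y": -0.342,"z": 0,"turn": 0},
  {"grip": 0,"x": 0.714,"y": -0.342,"z": 0,"turn": 0},
  {"grip": 0,"x": 0.714,"y": -0.342,"z": 0,"turn": 0},
  {"grip": 0,"x": 0.714,"y": -0.342,"z": 0,"turn": 0},
  {"grip": 0,"x": 0.714,"y": -0.342,"z": 0,"turn": 0},
])

```text
clock: 3.13
tool_pos: [422.9, -307.8, 239.5]
orientation: [0.984, 0.178, 0.001, -0.0]
ft_force: [0.1, -0.4, -0.5]
grip_width: -0.2
grip_force: 0.0
```

>>> send_rows([
  {"grip": 0,"x": 0.714,"y": -0.342,"z": 0,"turn": 0},
  {"grip": 0,"x": 0.714,"y": -0.342,"z": 0,"turn": 0},
  {"grip": 0,"x": 0.714,"y": -0.342,"z": 0,"turn": 0},
  {"grip": 0,"x": 0.714,"y": -0.342,"z": 0,"turn": 0},
  {"grip": 0,"x": 0.714,"y": -0.342,"z": 0,"turn": 0},
  {"grip": 0,"x": 0.714,"y": -0.342,"z": 0,"turn": 0},
  {"grip": 0,"x": 0.714,"y": -0.342,"z": 0,"turn": 0},
  {"grip": 0,"x": 0.714,"y": -0.342,"z": 0,"turn": 0},
])

```text
clock: 3.8
tool_pos: [643.3, -79.3, 239.2]
orientation: [0.984, 0.179, 0.001, -0.0]
ft_force: [-0.1, -0.6, -0.6]
grip_width: 0.4
grip_force: 0.0
```

```bash
python3 - <<'E'
from h import *
s=read_state(); print(s["tool_pos"],s["orientation"],s["ft_force"],s["joint_pos"])
p=place(Q,at(8)); print(shift([*p[0],105],s["tool_pos"]))
E
```

```text
[643.31300752 -79.34836315 239.22639097] [ 9.83928671e-01  1.78558060e-01  1.07117818e-03 -4.92437820e-04] [-0.13616438 -0.60533001 -0.63545911] [-0.18882324  0.40785692  1.34607938  0.00171949  1.38601259  1.02261677]
[-0.0105  0.0064  0.3355]
```

>>> send_rows([
  {"grip": 0,"x": 0,"y": 0,"z": 0.1,"turn": 0},
  {"grip": 0,"x": 0,"y": 0,"z": 0.2,"turn": 0},
  {"grip": 0,"x": 0,"y": 0,"z": 0.27,"turn": 0},
  {"grip": 0,"x": 0,"y": 0,"z": 0.32,"turn": 0},
  {"grip": 0,"x": 0,"y": 0,"z": 0.335,"turn": 0},
  {"grip": 0,"x": 0,"y": 0,"z": 0.335,"turn": 0},
  {"grip": 0,"x": 0,"y": 0,"z": 0.335,"turn": 0},
  {"grip": 0,"x": 0,"y": 0,"z": 0.335,"turn": 0},
])

```text
clock: 4.47
tool_pos: [642.1, -83.3, 107.3]
orientation: [0.984, 0.177, 0.002, 0.001]
ft_force: [-0.2, 0.7, -0.5]
grip_width: 0.1
grip_force: 0.0
```

```bash
python3 - <<'E'
from h import *
s=read_state(); print(s["tool_pos"],s["orientation"],s["ft_force"])
p=place(Q,at(8)); print(shift([*p[0],89],s["tool_pos"]))
im=optics.get_image("scene");a=im["pixels"].copy();print(pix(im,s["tool_pos"]-[0,0,8]))
for q in p: cv2.circle(a,tuple(int(v) for v in pix(im,[*q,85]).round()),1,(255,0,0),-1)
cv2.imwrite("pics/d.png",cv2.resize(a[200:360,250:440],None,fx=3.5,fy=3.5,interpolation=cv2.INTER_CUBIC)[:,:,::-1])
E
```

```text
[642.07126515 -83.34231389 107.26498936] [9.84143096e-01 1.77366706e-01 1.72386017e-03 6.68817770e-04] [-0.23046472  0.66976574 -0.50930837]
[-0.0035 -0.0021  0.0456]
[358.55186466 308.59365205]
```

View pics/d.png

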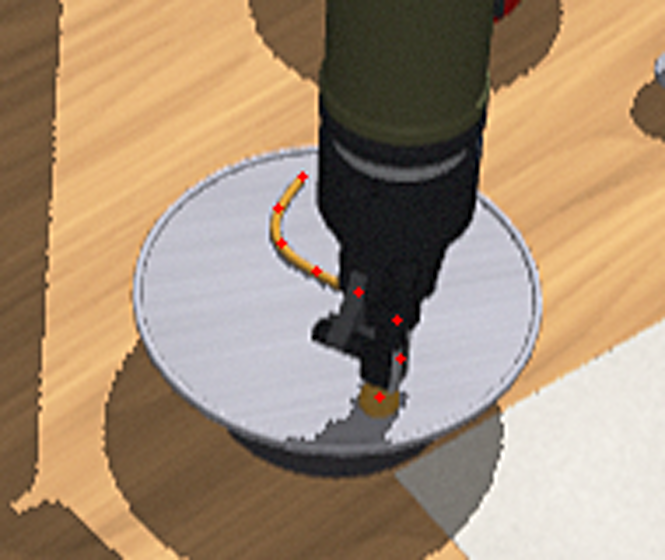

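The red model points lie on the wire, and the fingertips are just above the boss at crop (380,385). Now I lower them gently.

>>> send_rows([
  {"grip": 0,"x": 0,"y": 0,"z": 0.01,"turn": 0},
  {"grip": 0,"x": 0,"y": 0,"z": 0.015,"turn": 0},
  {"grip": 0,"x": 0,"y": 0,"z": 0.02,"turn": 0},
  {"grip": 0,"x": 0,"y": 0,"z": 0.025,"turn": 0},
  {"grip": 0,"x": 0,"y": 0,"z": 0.025,"turn": 0},
  {"grip": 0,"x": 0,"y": 0,"z": 0.025,"turn": 0},
  {"grip": 0,"x": 0,"y": 0,"z": 0.025,"turn": 0},
  {"grip": 0,"x": 0,"y": 0,"z": 0.025,"turn": 0},
])

```text
clock: 5.18
tool_pos: [640.5, -82.9, 95.3]
orientation: [0.984, 0.177, 0.0, 0.0]
ft_force: [-0.4, -0.0, 0.6]
grip_width: 0.1
grip_force: 0.0
```

>>> send_rows([
  {"grip": 0,"x": 0,"y": 0,"z": 0.004,"turn": 0},
  {"grip": 0,"x": 0,"y": 0,"z": 0.008,"turn": 0},
  {"grip": 0,"x": 0,"y": 0,"z": 0.012,"turn": 0},
  {"grip": 0,"x": 0,"y": 0,"z": 0.015,"turn": 0},
  {"grip": 0,"x": 0,"y": 0,"z": 0.015,"turn": 0},
  {"grip": 0,"x": 0,"y": 0,"z": 0.015,"turn": 0},
  {"grip": 0,"x": 0,"y": 0,"z": 0.015,"turn": 0},
  {"grip": 0,"x": 0,"y": 0,"z": 0.015,"turn": 0},
])

```text
clock: 5.85
tool_pos: [640.8, -83.0, 89.5]
orientation: [0.984, 0.177, 0.0, 0.0]
ft_force: [-0.8, 0.5, 2.2]
grip_width: 0.1
grip_force: 1.4
```

```bash
python3 - <<'E'
from h import *
F=[]
for i in range(5):
    im=optics.get_image("top"); F.append(read_state()["ft_force"])
s=read_state(); print(s["tool_pos"],np.mean(F,0))
z=im["range_z"]; w=[world(im,(u,v))[2] for u in range(310,325) for v in range(180,210)]
print("plate z",np.median(w))
C=[640.3,-83.0,s["tool_pos"][2]]
p=place(Q,at(29)); print(np.array([shift([*q,C[2]],s["tool_pos"]) for q in p]).round(3)[:, :2].tolist())
E
```

```text
[640.75475802 -82.95629106  89.43342581] [ 0.69056523 -0.24708073  3.21027514]
plate z 78.1385175339272
[[-0.001, 0.0], [-0.0, -0.018], [-0.0, -0.036], [-0.001, -0.054], [-0.003, -0.072], [-0.008, -0.09], [-0.014, -0.106], [-0.025, -0.121], [-0.038, -0.133], [-0.054, -0.142], [-0.071, -0.148], [-0.088, -0.152], [-0.106, -0.155], [-0.124, -0.157], [-0.142, -0.159], [-0.16, -0.16], [-0.178, -0.163], [-0.196, -0.166], [-0.213, -0.17], [-0.23, -0.176], [-0.246, -0.185], [-0.259, -0.196], [-0.27, -0.211], [-0.276, -0.228], [-0.28, -0.246], [-0.282, -0.263], [-0.283, -0.281], [-0.284, -0.299], [-0.283, -0.317]]
```

>>> send_rows([
  {"grip": 0,"x": 0,"y": -0.018,"z": 0,"turn": 0},
  {"grip": 0,"x": 0,"y": -0.036,"z": 0,"turn": 0},
  {"grip": 0,"x": -0.001,"y": -0.054,"z": 0,"turn": 0},
  {"grip": 0,"x": -0.003,"y": -0.072,"z": 0,"turn": 0},
  {"grip": 0,"x": -0.008,"y": -0.09,"z": 0,"turn": 0},
  {"grip": 0,"x": -0.014,"y": -0.106,"z": 0,"turn": 0},
  {"grip": 0,"x": -0.025,"y": -0.121,"z": 0,"turn": 0},
  {"grip": 0,"x": -0.025,"y": -0.121,"z": 0,"turn": 0},
])

```text
clock: 6.77
tool_pos: [612.4, -39.4, 89.3]
orientation: [0.984, 0.178, -0.001, -0.001]
ft_force: [-0.5, 1.1, 2.7]
grip_width: -0.1
grip_force: 1.5
```

```bash
python3 - <<'E'
from h import *
F=[]
for i in range(5):
    im=optics.get_image("top"); F.append(read_state()["ft_force"])
s=read_state(); print(s["tool_pos"],np.mean(F,0))
w=[world(im,(u,v))[2] for u in range(310,325) for v in range(180,210)]
print("plate z",np.median(w)); p=place(Q,at(29)); print(p[7])
print(np.array([shift([*q,s["tool_pos"][2]],s["tool_pos"]) for q in p[8:]]).round(3)[:, :2].tolist())
E
```

```text
[613.12554317 -40.6086785   88.9086097 ] [-1.40684965  2.23412647  2.87542014]
plate z 580.5053892104102
[614.65749977 -41.07542883]
[[-0.01, -0.01], [-0.026, -0.018], [-0.043, -0.024], [-0.06, -0.028], [-0.078, -0.031], [-0.096, -0.034], [-0.114, -0.035], [-0.132, -0.037], [-0.15, -0.039], [-0.168, -0.042], [-0.185, -0.046], [-0.202, -0.052], [-0.218, -0.061], [-0.232, -0.073], [-0.242, -0.088], [-0.249, -0.105], [-0.253, -0.122], [-0.255, -0.14], [-0.256, -0.158], [-0.256, -0.176], [-0.256, -0.194]]
```

>>> send_rows([
  {"grip": 0,"x": -0.013,"y": -0.012,"z": 0,"turn": 0},
  {"grip": 0,"x": -0.029,"y": -0.021,"z": 0,"turn": 0},
  {"grip": 0,"x": -0.046,"y": -0.027,"z": 0,"turn": 0},
  {"grip": 0,"x": -0.063,"y": -0.031,"z": 0,"turn": 0},
  {"grip": 0,"x": -0.081,"y": -0.034,"z": 0,"turn": 0},
  {"grip": 0,"x": -0.099,"y": -0.036,"z": 0,"turn": 0},
  {"grip": 0,"x": -0.117,"y": -0.038,"z": 0,"turn": 0},
  {"grip": 0,"x": -0.117,"y": -0.038,"z": 0,"turn": 0},
])

```text
clock: 7.68
tool_pos: [562.5, -43.6, 89.2]
orientation: [0.984, 0.177, -0.001, -0.0]
ft_force: [-1.9, 0.2, 3.2]
grip_width: 0.1
grip_force: 1.5
```

```bash
python3 - <<'E'
from h import *
F=[]
for i in range(5):
    im=optics.get_image("scene"); F.append(read_state()["ft_force"])
s=read_state(); print(s["tool_pos"],np.mean(F,0))
p=place(Q,at(29)); print(p[14])
E
```

```text
[563.72745649 -43.20341781  88.82301821] [-1.77156945 -0.65930718  3.0970312 ]
[565.4 -43.3]
```

Tracking well, so I run the second half with a bias of about 1.5 mm back. Base row 14 is (-0.142, -0.159).

>>> send_rows([
  {"grip": 0,"x": -0.016,"y": -0.002,"z": 0,"turn": 0},
  {"grip": 0,"x": -0.034,"y": -0.004,"z": 0,"turn": 0},
  {"grip": 0,"x": -0.052,"y": -0.007,"z": 0,"turn": 0},
  {"grip": 0,"x": -0.07,"y": -0.011,"z": 0,"turn": 0},
  {"grip": 0,"x": -0.087,"y": -0.017,"z": 0,"turn": 0},
  {"grip": 0,"x": -0.103,"y": -0.026,"z": 0,"turn": 0},
  {"grip": 0,"x": -0.116,"y": -0.037,"z": 0,"turn": 0},
  {"grip": 0,"x": -0.116,"y": -0.037,"z": 0,"turn": 0},
])

```text
clock: 8.6
tool_pos: [513.8, -45.1, 89.2]
orientation: [0.984, 0.177, -0.001, -0.0]
ft_force: [-2.0, 0.2, 3.2]
grip_width: -0.0
grip_force: 1.5
```

```bash
python3 - <<'E'
from h import *
F=[]
for i in range(5):
    im=optics.get_image("scene"); F.append(read_state()["ft_force"])
s=read_state(); print(s["tool_pos"],np.mean(F,0))
p=place(Q,at(29)); print(p[21])
E
```

```text
[514.90574287 -45.15079914  88.80547302] [-2.59716065 -0.25471165  3.29508447]
[516.14250023 -45.52457117]
```

>>> send_rows([
  {"grip": 0,"x": -0.01,"y": -0.015,"z": 0,"turn": 0},
  {"grip": 0,"x": -0.017,"y": -0.032,"z": 0,"turn": 0},
  {"grip": 0,"x": -0.021,"y": -0.05,"z": 0,"turn": 0},
  {"grip": 0,"x": -0.023,"y": -0.067,"z": 0,"turn": 0},
  {"grip": 0,"x": -0.024,"y": -0.085,"z": 0,"turn": 0},
  {"grip": 0,"x": -0.024,"y": -0.102,"z": 0,"turn": 0},
  {"grip": 0,"x": -0.024,"y": -0.116,"z": 0,"turn": 0},
  {"grip": 0,"x": -0.024,"y": -0.116,"z": 0,"turn": 0},
])

```text
clock: 9.52
tool_pos: [490.4, -3.9, 89.3]
orientation: [0.984, 0.178, -0.0, -0.001]
ft_force: [-0.4, 2.0, 2.4]
grip_width: -0.3
grip_force: 1.4
```

>>> send_rows([
  {"grip": 0,"x": 0,"y": 0,"z": 0,"turn": 0},
  {"grip": 0,"x": 0,"y": 0,"z": 0,"turn": 0},
  {"grip": 0,"x": 0,"y": 0,"z": 0,"turn": 0},
  {"grip": 0,"x": 0,"y": 0,"z": 0,"turn": 0},
])

```text
clock: 9.85
tool_pos: [490.7, -5.2, 89.1]
orientation: [0.984, 0.177, -0.001, -0.0]
ft_force: [-0.8, 2.0, 2.6]
grip_width: -0.0
grip_force: 1.5
```

```bash
python3 - <<'E'
from h import *
F=[]
for i in range(5):
    im=optics.get_image("scene"); F.append(read_state()["ft_force"])
s=read_state(); print(s["tool_pos"],np.mean(F,0))
p=place(Q,at(29)); print(p[28])
cv2.imwrite("pics/e.png",cv2.resize(im["pixels"][200:360,250:440],None,fx=3.5,fy=3.5,interpolation=cv2.INTER_CUBIC)[:,:,::-1])
E
```

```text
[490.83978314  -5.41906563  89.18964469] [-1.13318853  2.23345314  2.69725965]
[490.26583789  -3.55257639]
```

View pics/e.png

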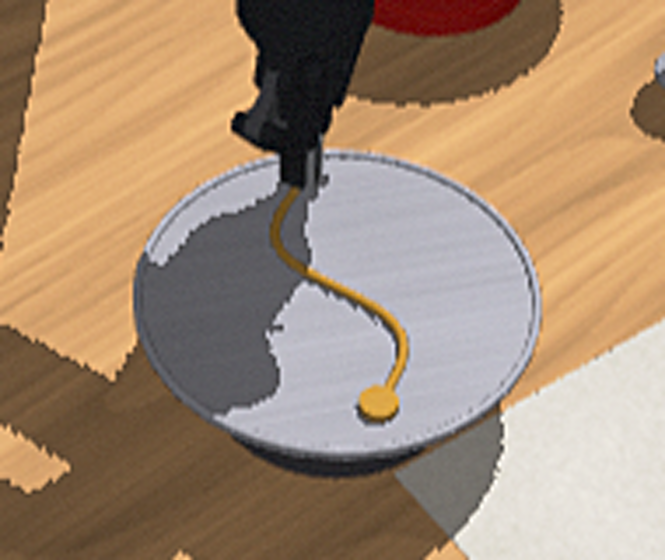

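The fingertips rest on the plain far end at crop (298,185), pressing with about 2.7 N.

```bash
python3 -c "
from h import *
print(workorder.hand_in())"
```

```text
the job is handed in; nothing more can be done
None
```

I traced the scroll wire from the boss to its plain far end at about 3 N, an estimated 4 mm of sink, and handed the job in with the fingertips still resting on the far end; hand-in returned no verdict.

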